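# Lift the blue bucket off its trunnions and stand it in the tray

## Robot

A 7-joint arm with a two-finger parallel gripper is mounted at the origin on the work surface. World frame = base frame: x ahead of the robot, y to its left, z up, the work surface at z = 0. Lengths are in m, angles in rad, forces in N, time in s.
With the tool pointing down it reaches from about 0.4 to 0.9 m from the base axis. Payload 5.6 kg.
Tool frame: the origin (TCP) lies at the very end of the fingers, on their centre line; the grasp point (between the pads) lies 19 mm behind it; z points along the fingers, x is the direction in which the jaws open and shut, and the axes are right-handed (so a half turn about z gives the same grasp; the last joint's range is limited). The gripper opens to 92 mm and grips with 3 to 60 N. Pads are 20 mm wide; open, the fingers measure 128 mm over their backs; the gripper's body (75 mm by 189 mm) begins 69 mm behind the grasp point.
Start: joints at [-1.155, 0.468, -0.012, 1.603, 0.006, 1.071, -0.056], TCP at [0.288, 0.583, 0.19] pointing down, gripper open.
Joint ranges: [-2.53, 2.53], [-0.31, 2.02], [-1.57, 1.55], [0.28, 2.44], [-1.29, 4.43], [0.15, 1.84], [-2.92, 2.92]. Speed limits (rad/s): [2.57, 2.57, 3.14, 3.14, 3.14, 3.14, 3.14].

## Interface

Orientations are given as a 3x3 rotation matrix whose columns are the frame's x, y, z axes.
In Python, from workcell import arm gives the robot as it stands. The module is installed in compiled form; this text tells all that it offers.
- The arm moves only by the shell command python3 -m crank 'ROWS' [FORCE]. ROWS is JSON, a list that holds one entry, the list of rows, each a list of 7 numbers: the shift along the world's x, y, z in mm, then the turn, a rotation vector about the world's x, y, z in units of 8 degrees (1.0 is 8 degrees), then the opening, from 0 (shut) to 1 (fully open). A call has 1 to 5 rows; each row shifts and turns the commanded pose from where the row before left it; what a row does not reach is not made up. A row lasts 1/10 s, in which the tool goes at most 50 mm and 8.59 degrees, less where a joint would pass 70% of its speed; a pose out of reach is approached as far as the arm can. A call is refused whole if a number of a shift passes 50 or a number of a turn 1, either way. A call with a gripper value outside its range is refused whole. The fingers move at their own pace and stop on an object; FORCE is the grip in N (left out, the last holds). Time passes only in rows, so rows that do not move let the fingers close. It gives the time, the measured TCP pose, the force and the opening at its end, in the units of the state.
- arm.observe(): the state, without advancing time (a new reading comes with each control period).
- arm.camera(name): name is "scene" or "side" or "wrist"; returns (picture, depth): 384x512x3 uint8, red, green, blue; 384x512 float32, m along the optical axis (not along the pixel's ray), 0 where there is no reading.
- arm.camera_model(name): a dict with "K" (3x3 intrinsics, pixels), "R" (3x3) and "t" (3): a world point X has camera coordinates R X + t; the wrist camera has in their place "tool_from_camera" (4x4, takes a point from camera to tool coordinates, whose origin is the TCP and whose axes are the tool frame's). Camera axes: x right, y down, z forward; pixel columns grow to the right and rows downward; lengths in m; the calibration is good to about 2 mm. The wrist camera is an equidistant fisheye: a pixel r from the principal point sees the ray r / f radians off the axis. A picture is of the moment at which its call begins: read the wrist's pose just before it. camera_model takes no time and is no camera call.
- arm.sign_off(): hands the job in, once; it reports no verdict.
Trained networks look in the newest picture that a camera, given by its name, has taken for a name from the list of things; names that differ only in an ending like _2 or _b are one class to them, and where a whole thing is asked for, a point or a joint stands for the part that bears it (a point fixed in the world has none). Each returns a list of dicts, best first, with "p" (0 to 1); they miss things now and then, are a little off and sometimes report something else, mostly with a low value. They report only what shows in the picture. A call takes as long as a camera call. They do not tell look-alikes from the thing itself.
- arm.look_for(camera, name): "position" ([column, row] as shares, 0 to 1, of the picture: columns of its width, rows of its height, amid what is visible of it).
- arm.regions_of(camera, name): "mask" (384x512 bool, what is visible of it) and "position" ([column, row] as shares, 0 to 1, of the picture: columns of its width, rows of its height, amid what is visible of it).
- arm.tip_of(camera, name): "position" ([column, row] as shares, 0 to 1, of the picture: columns of its width, rows of its height: a listed point, or the origin of a listed thing).
The state is a dict: "time": time; "qpos": joint angles; "qd": joint speeds; "tau": joint torques, N m; "ee_pos": TCP position; "tool_rot": TCP orientation; "contact_force": force on the tool from outside, world axes, zero at the start; "ft_torque": the same for the moment, N m; "width": opening from 0.0 (shut) to 1.0 (fully open).
Only numpy, scipy, OpenCV 4.12 (cv2) and the standard library are available. Lean on these libraries where they do the work, as an engineer would, in place of code of your own. Each camera call takes 0.05 s, during which the arm holds its last target.

## Task

On the glassblower's bench two small steel buckets of glass tubes hang by their trunnion pins in open forks. Take the blue one by its grip bar, draw it straight up out of its forks without letting it swing or catch, keep it upright, and set it down gently, not dropped, so that it stands flat in the wooden tray; let go of it. Leave the yellow bucket hanging where it is.

Things in the scene. Friction and masses are not known exactly. Their poses are not given: they have to be found in the camera images.
- blue_bucket: Steel bucket to move, blue band: 71 mm diameter, rim at 80 mm, 0.3 to 0.5 kg. Origin: centre of underside, z up, y along trunnions. Trunnion pins 7 mm thick stick out to y = +-55 mm at height 64 mm. On a rigid bail over the rim, a flat-sided blue grip bar: 14 mm thick (x), 68 long (y), 110 to 134 mm above the underside. Hangs upright, free to swing about y, in its cradle, underside 20 mm above the bench.
- cradle: Fixed cradle of the blue bucket (the yellow has its twin): base 85 x 110 x 10 mm, two aluminium forks at y = +-44 mm, 8 mm thick, 32 wide in x, tops at 102 mm. Origin: centre of underside on the bench, z up, y along the trunnions. Slots open upward, 16 mm wide with V floors where the pin axis rests at 84 mm: pins are clear once the bucket has risen 22 mm.
- tray: Fixed square wooden tray with cork floor, open on top: 126 x 126 mm outside, 110 x 110 mm inside, wall tops 30 mm and floor surface 8 mm above the bench. Origin: centre of its underside on the bench; z up, x and y along its sides.
- yellow_bucket: Bystander bucket, yellow band and yellow grip bar, otherwise the same as the blue bucket (same size, origin and axes); to be left hanging in its own cradle. Either bucket may be on the left or on the right.
Mind the look-alikes: they are no part of the job. Leave any green look-alike of the blue_bucket alone.

How it is judged:
On the way, in this order (a step that is already met when the one before it is completed fails the run):
1. the blue bucket is lifted upright, straight up, its pins clear above the forks (raised at least 30 mm, within 40 mm of the cradle's middle) (z of blue_bucket in the frame of cradle above 0.05 m and horizontal distance between blue_bucket and cradle below 0.04 m and angle between blue_bucket's own z axis and vertical below 0.26 rad), for 0.1 s.
2. the blue bucket stands flat in the tray (horizontal distance between blue_bucket and tray below 0.03 m and z of blue_bucket in the frame of tray below 0.013 m and angle between blue_bucket's own z axis and vertical below 0.09 rad), for 0.1 s.
At the end, for the whole second after the job is handed in: The blue bucket stands flat on the tray's floor (underside within 5 mm of the floor, within 30 mm of the tray's middle, tilted under 5 degrees), released and at rest; the yellow bucket still hangs in its cradle (moved under 15 mm, tilted under 15 degrees) (all of step 2 and linear speed of blue_bucket below 0.02 m/s and distance of yellow_bucket from where it was at the start of the episode below 0.015 m and angle between yellow_bucket's own z axis and vertical below 0.26 rad); the robot touches nothing.
It fails at once if the blue bucket swings or tips more than 20 degrees (angle between blue_bucket's own z axis and vertical above 0.35 rad).
It fails at once if the blue bucket catches and is wrenched against its cradle (over 60 N) (contact force between blue_bucket and cradle above 60 N).
It fails at once if the blue bucket is let go more than 30 mm above the tray's floor, away from its cradle (contact force between the fingers and blue_bucket below 0.05 N and z of blue_bucket in the frame of tray above 0.038 m and horizontal distance between blue_bucket and cradle above 0.06 m).
It fails at once if the yellow bucket is knocked (moved over 30 mm or tilted over 30 degrees) (distance of yellow_bucket from where it was at the start of the episode above 0.03 m or angle between yellow_bucket's own z axis and vertical above 0.52 rad).
It also fails if it takes over 43 s, if anything falls off the work surface, if the arm or the gripper's body presses on something with over 40 N, if the wrist force passes 120 N, or if a joint passes its speed limit or range.

## Working session

There is one attempt and no reset: what is moved stays moved. The work goes in short steps, Python scripts to look and compute and a shell command to move; the robot and the scene stay as the last step left them, time stands still between calls to the robot, and variables do not carry over. Pictures are saved under pics/ and viewed, and the job is handed in when it is done.

```bash
mkdir -p pics; ls
python3 - <<'E'
from workcell import arm
import cv2,numpy as np
s=arm.observe();print({k:np.round(v,3).tolist() for k,v in s.items()})
for c in("scene","side"):
    p,d=arm.camera(c);cv2.imwrite(f"pics/{c}0.png",p[:,:,::-1]);np.save(f"pics/{c}0.npy",d)
    for n in("blue_bucket","cradle","tray","yellow_bucket"):
        print(c,n,[(round(r["p"],2),[round(r["position"][0]*512),round(r["position"][1]*384)]) for r in arm.look_for(c,n)])
    m=arm.camera_model(c);print({k:np.round(v,3).tolist() for k,v in m.items()})
print(arm.observe()["time"])
E
```

```text
pics
{'time': 0.0, 'qpos': [-1.155, 0.468, -0.012, 1.604, 0.006, 1.071, -0.056], 'qd': [-0.001, -0.0, 0.001, -0.0, -0.002, -0.0, -0.001], 'tau': [0.0, -52.057, -0.012, -24.376, -0.057, 0.017, 0.0], 'ee_pos': [0.288, 0.582, 0.189], 'tool_rot': [[0.443, 0.897, -0.001], [0.897, -0.443, -0.002], [-0.002, 0.0, -1.0]], 'contact_force': [0.372, -0.142, -0.166], 'ft_torque': [0.001, 0.046, 0.009], 'width': 1.001}
scene blue_bucket [(0.86, [335, 146]), (0.86, [293, 159]), (0.79, [349, 184]), (0.59, [392, 174])]
scene cradle [(0.97, [340, 203])]
scene tray [(0.87, [264, 222]), (0.23, [347, 181])]
scene yellow_bucket [(0.86, [138, 206])]
{'K': [[362.768, 0.0, 258.134], [0.0, 362.768, 194.878], [0.0, 0.0, 1.0]], 'R': [[0.209, 0.978, -0.007], [0.786, -0.172, -0.593], [-0.581, 0.119, -0.805]], 't': [-0.141, -0.309, 1.322]}
side blue_bucket [(0.77, [199, 184]), (0.75, [198, 139]), (0.65, [222, 142])]
side cradle [(0.9, [229, 165])]
side tray [(0.89, [280, 197])]
side yellow_bucket [(0.56, [348, 251])]
{'K': [[397.832, 0.0, 263.709], [0.0, 397.832, 184.982], [0.0, 0.0, 1.0]], 'R': [[0.831, -0.556, 0.013], [-0.263, -0.414, -0.872], [0.49, 0.721, -0.49]], 't': [-0.351, 0.2, 0.833]}
0.5
```

View pics/scene0.png

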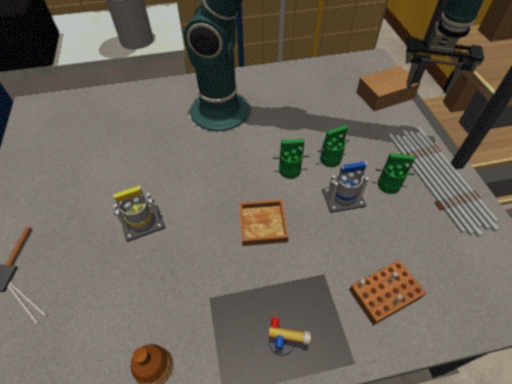

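View pics/side0.png

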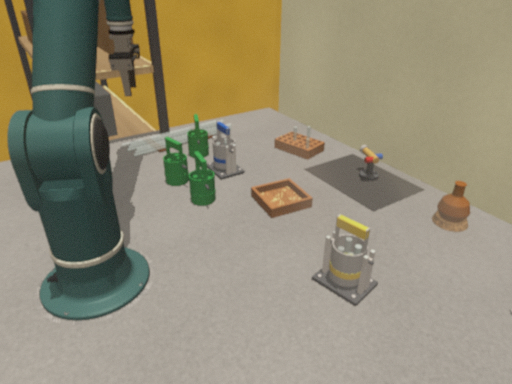

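Run:
```python
import cv2
a=cv2.imread('pics/scene0.png')[110:260,230:430]
cv2.imwrite('pics/crop_scene.png',cv2.resize(a,None,fx=4,fy=4,interpolation=cv2.INTER_CUBIC))
a=cv2.imread('pics/side0.png')[90:240,150:330]
cv2.imwrite('pics/crop_side.png',cv2.resize(a,None,fx=4,fy=4,interpolation=cv2.INTER_CUBIC))
```

```text
(no output)
```

View pics/crop_scene.png

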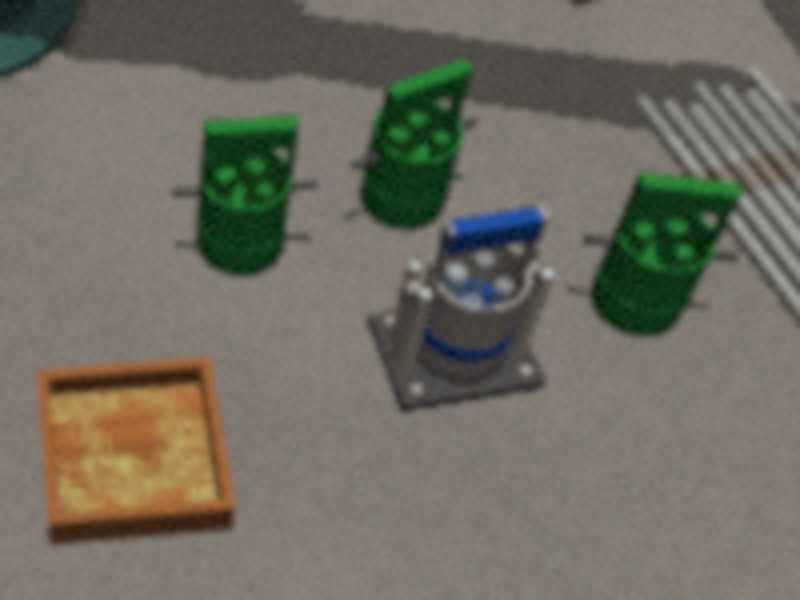

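View pics/crop_side.png

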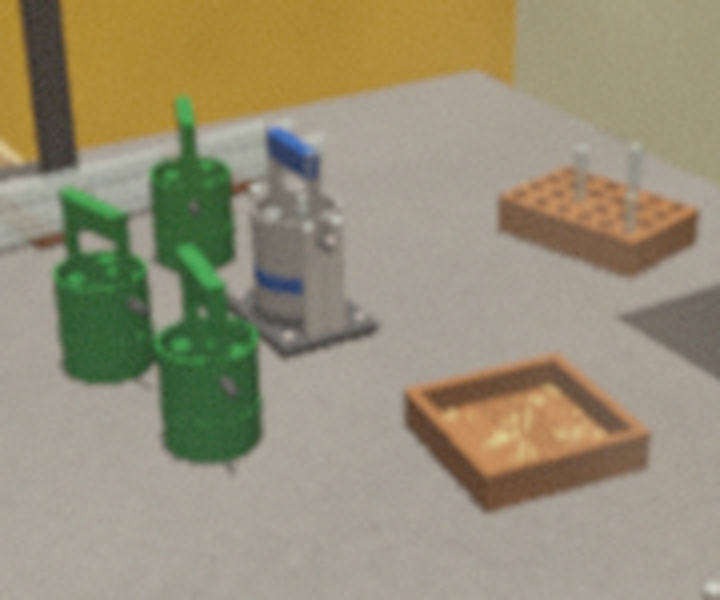

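Candidates in the scene picture are green look-alikes at (291,158), (334,146) and (396,173), all standing loose on the bench, and the bucket at (348,185). That last one has a blue bar and band and hangs in the cradle, so it is the blue_bucket, and both enlarged crops confirm it. The yellow bucket is at (138,210) and the tray at (264,222). Next I'll measure positions.

```bash
cat > h.py <<'E'
from workcell import arm
import cv2,numpy as np
def cloud(c,d):
    m=arm.camera_model(c);K=np.array(m["K"]);R=np.array(m["R"]);t=np.array(m["t"])
    v,u=np.mgrid[0:384,0:512]
    P=np.stack([(u-K[0,2])/K[0,0]*d,(v-K[1,2])/K[1,1]*d,d],-1)
    return (P-t)@R
def rect(xy):
    r=cv2.minAreaRect((xy*1000).astype(np.float32)); return r
E
python3 - <<'E'
from h import *
for c in("scene","side"):
    p=cv2.imread(f"pics/{c}0.png");d=np.load(f"pics/{c}0.npy");W=cloud(c,d)
    h=cv2.cvtColor(p,cv2.COLOR_BGR2HSV)
    bl=(h[...,0]>100)&(h[...,0]<130)&(h[...,1]>130)&(d>0)
    z=W[...,2]
    box={"scene":(325,150,372,205),"side":(205,115,245,180)}[c]
    bb=np.zeros_like(bl);bb[box[1]:box[3],box[0]:box[2]]=1
    m=bl&bb&(z>.115)
    q=W[m];print(c,"bar n",len(q),q.mean(0).round(4),"z",np.percentile(q[:,2],[2,50,98]).round(3),rect(q[:,:2]))
    top=q[q[:,2]>.147];print(" top",len(top),top.mean(0).round(4))
    print(" bench z", np.median(z[(abs(z)<.015)&(d>0)]).round(4))
    xy=q[:,:2]-q[:,:2].mean(0);w,V=np.linalg.eigh(xy.T@xy/len(q));print(" axis",V[:,1].round(3),np.degrees(np.arctan2(V[1,1],V[0,1])).round(1),np.sqrt(w))
    a=xy@V[:,1];print(" ext",a.min(),a.max(), (q[:,:2].mean(0)+V[:,1]*(a.min()+a.max())/2).round(4))
    # tray
    tb={"scene":(230,190,300,255),"side":(245,175,320,220)}[c]
    bb=np.zeros_like(bl);bb[tb[1]:tb[3],tb[0]:tb[2]]=1
    m=bb&(d>0)&(z>.022)&(z<.038);q=W[m];print(" tray top",len(q),rect(q[:,:2]))
    m=bb&(d>0)&(z>.014)&(z<.04);q=W[m];print(" tray all",len(q),rect(q[:,:2]))
    # cradle cylinder zone
    bb=np.zeros_like(bl);bb[box[1]:box[3]+12,box[0]-5:box[2]+5]=1
    m=bb&(d>0)&(z>.004)&(z<.02);q=W[m];print(" base",len(q),rect(q[:,:2]))
    m=bb&(d>0)&(z>.03);q=W[m];print(" all",len(q),rect(q[:,:2]))
    for n in("tray","cradle","blue_bucket"): pass
E
```

```text
scene bar n 155 [0.4757 0.3021 0.1472] z [0.135 0.149 0.155] ((473.9264831542969, 301.75360107421875), (12.51679515838623, 62.9360237121582), 0.5320367217063904)
 top 92 [0.4745 0.3022 0.1521]
 bench z -0.0001
 axis [-0.  1.] 90.0 [0.00302324 0.01734549]
 ext -0.03182592902291247 0.031109263072338474 [0.4757 0.3018]
 tray top 540 ((509.20965576171875, 49.0634765625), (125.73369598388672, 129.71104431152344), 83.28821563720703)
 tray all 680 ((509.20965576171875, 49.0634765625), (125.73369598388672, 129.71104431152344), 83.28821563720703)
 base 458 ((426.37908935546875, 338.6783447265625), (170.19894409179688, 210.64060974121094), 74.79753112792969)
 all 1357 ((410.95697021484375, 332.2640686035156), (151.00811767578125, 201.5189971923828), 82.72695922851562)
side bar n 23 [0.4658 0.298  0.1538] z [0.151 0.154 0.157] ((467.0375061035156, 297.4017028808594), (43.72046661376953, 6.284352779388428), 88.486572265625)
 top 23 [0.4658 0.298  0.1538]
 bench z 0.0017
 axis [0.02 1.  ] 88.8 [0.00169489 0.01336867]
 ext -0.022402095232122422 0.02132503064938361 [0.4658 0.2974]
 tray top 594 ((508.4071350097656, 46.21699142456055), (131.1243438720703, 129.01376342773438), 83.33895111083984)
 tray all 866 ((508.4071350097656, 46.21699142456055), (131.1243438720703, 129.01376342773438), 83.33895111083984)
 base 700 ((554.508544921875, 473.38665771484375), (643.8055419921875, 199.62362670898438), 58.029876708984375)
 all 1401 ((437.82427978515625, 279.7106018066406), (390.41558837890625, 109.01171875), 64.29254913330078)
```

Run:
```python
from h import *
p=cv2.imread(f"pics/scene0.png");d=np.load(f"pics/scene0.npy");W=cloud("scene",d)
h=cv2.cvtColor(p,cv2.COLOR_BGR2HSV);z=W[...,2]
g=((h[...,0]>50)&(h[...,0]<75)&(h[...,1]>150)&(d>0)).astype(np.uint8)
g[384-0:]=0
n,l,st,c=cv2.connectedComponentsWithStats(g)
for i in range(1,n):
    if st[i,4]>100:
        q=W[l==i];t=q[q[:,2]>.108];print(st[i],"zmax",q[:,2].max().round(3),"bar",rect(t[:,:2]),"all",q.mean(0).round(3))
# forks near bucket
b=np.zeros(z.shape,bool);b[150:215,318:375]=1
m=b&(d>0)&(g==0)&(h[...,0]>=0)
for lo,hi in((.005,.016),(.06,.09),(.09,.108)):
    k=m&(z>lo)&(z<hi)&(abs(W[...,0]-.47)<.09)&(abs(W[...,1]-.30)<.09);q=W[k]
    print(lo,len(q),rect(q[:,:2]),q[:,:2].min(0).round(3),q[:,:2].max(0).round(3))
```

```text
[321 126  26  40 631] zmax 0.137 bar ((318.0295715332031, 314.6133728027344), (11.762598037719727, 63.82380294799805), 12.1790189743042) all [0.326 0.31  0.07 ]
[280 140  23  38 665] zmax 0.137 bar ((335.540283203125, 173.1945037841797), (59.43426513671875, 10.93064022064209), 82.5941390991211) all [0.341 0.171 0.069]
[379 154  35  39 769] zmax 0.136 bar ((455.4385681152344, 453.40338134765625), (63.97229766845703, 10.907374382019043), 68.46353149414062) all [0.461 0.449 0.069]
0.005 365 ((472.86248779296875, 303.85888671875), (111.44246673583984, 85.5191879272461), 88.04842376708984) [0.429 0.248] [0.516 0.359]
0.06 396 ((473.0153503417969, 301.93255615234375), (68.47696685791016, 98.92855834960938), 20.511415481567383) [0.437 0.248] [0.507 0.351]
0.09 252 ((478.35107421875, 303.33477783203125), (57.24171829223633, 96.54164123535156), 1.7950594425201416) [0.449 0.255] [0.507 0.352]
```

```bash
python3 -m crank '[[[23,-35,8,0,0,-1,1],[23,-35,8,0,0,-1,1],[23,-35,8,0,0,-1,1],[23,-35,8,0,0,-1,1],[23,-35,8,0,0,-1,1]]]' 20; python3 -m crank '[[[23,-35,0,0,0,-1,1],[23,-35,0,0,0,-1,1],[23,-35,0,0,0,-1,1],[0,0,0,0,0,0,1],[0,0,0,0,0,0,1]]]'
cat >> h.py <<'E'
def wrist_cloud(s,d):
    m=arm.camera_model("wrist");K=np.array(m["K"]);T=np.array(m["tool_from_camera"])
    v,u=np.mgrid[0:384,0:512]
    x=(u-K[0,2])/K[0,0];y=(v-K[1,2])/K[1,1];r=np.hypot(x,y)+1e-9
    k=np.tan(np.minimum(r,1.4))/r
    P=np.stack([x*k*d,y*k*d,d],-1)
    P=P@T[:3,:3].T+T[:3,3]
    return P@np.array(s["tool_rot"]).T+np.array(s["ee_pos"])
E
python3 - <<'E'
from h import *
s=arm.observe();p,d=arm.camera("wrist");cv2.imwrite("pics/w1.png",p[:,:,::-1]);np.save("pics/w1.npy",d)
print(s["time"],s["ee_pos"],np.round(s["tool_rot"],3).tolist(),s["contact_force"])
W=wrist_cloud(s,d);h=cv2.cvtColor(p[:,:,::-1].copy(),cv2.COLOR_BGR2HSV)
z=W[...,2]
near=np.hypot(W[...,0]-.473,W[...,1]-.302)<.07
m=(h[...,0]>100)&(h[...,0]<130)&(h[...,1]>130)&(d>0)&near
q=W[m&(z>.12)];print("bar",len(q),q.mean(0).round(4),np.percentile(q[:,2],[5,50,95]).round(3),rect(q[:,:2]))
t=W[m&(z>.147)];print("top",len(t),t.mean(0).round(4),rect(t[:,:2]) if len(t) else 0)
v,u=np.nonzero(m&(z>.12));print("px",u.min(),u.max(),v.min(),v.max())
E
```

```text
time: 1.0
ee_pos: [0.4037, 0.4063, 0.2306]
tool_rot: [[0.918, 0.397, 0.0], [0.397, -0.918, 0.0], [0.0, -0.0, -1.0]]
contact_force: [0.4, 0.0, -0.6]
width: 0.999
time: 1.5
ee_pos: [0.4723, 0.3022, 0.2302]
tool_rot: [[1.0, -0.006, 0.0], [-0.006, -1.0, 0.0], [0.0, -0.0, -1.0]]
contact_force: [1.0, 0.2, 0.3]
width: 1.001
1.5 [0.47232481 0.30218023 0.23022517] [[1.0, -0.006, 0.0], [-0.006, -1.0, 0.0], [0.0, -0.0, -1.0]] [0.96182099 0.18427174 0.25625284]
bar 1075 [0.4683 0.3079 0.1969] [0.152 0.153 0.382] ((470.5187072753906, 304.378173828125), (65.31001281738281, 130.36997985839844), 87.80569458007812)
top 1070 [0.4683 0.3078 0.1972] ((470.5187072753906, 304.378173828125), (65.31001281738281, 130.36997985839844), 87.80569458007812)
px 24 492 156 383
```

View pics/w1.png

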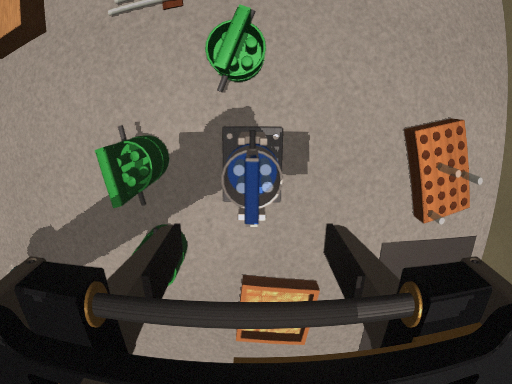

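The wrist view shows the blue bar at about (252,190), standing vertical in the picture, which means it lies along world y between the open fingers. The greens at (237,45), (132,165) and (170,250) are clear of the jaw corridor.

Run:
```python
from h import *
s=arm.observe();p=cv2.imread("pics/w1.png");d=np.load("pics/w1.npy");W=wrist_cloud(s,d);z=W[...,2]
h=cv2.cvtColor(p,cv2.COLOR_BGR2HSV)
b=np.zeros(z.shape,bool);b[120:240,210:295]=1
m=(h[...,0]>100)&(h[...,0]<130)&(h[...,1]>130)&(d>0)&b
t=W[m&(z>.148)&(z<.165)];print("top",len(t),t.mean(0).round(4),np.median(t[:,2]),rect(t[:,:2]))
xy=t[:,:2]-t[:,:2].mean(0);w,V=np.linalg.eigh(xy.T@xy);print(V[:,1])
q=W[b&(d>0)&(z>.004)&(z<.016)];print("base",rect(q[:,:2]))
q=W[b&(d>0)&(z>.092)&(z<.108)];print("rim/forks",rect(q[:,:2]),q[:,:2].min(0),q[:,:2].max(0))
q=W[b&(d>0)&(z>.102)&(z<.128)];print("mid",len(q),q[:,2].max() if len(q) else 0)
tb=np.zeros(z.shape,bool);tb[270:350,225:330]=1
q=W[tb&(d>0)&(z>.022)&(z<.038)];print("tray",len(q),rect(q[:,:2]))
```

```text
top 855 [0.4686 0.3054 0.1528] 0.15286940637910879 ((468.2906494140625, 305.7930908203125), (13.437946319580078, 65.18009948730469), 0.17557282745838165)
[0.00914889 0.99995815]
base ((468.20172119140625, 304.62158203125), (110.3989028930664, 85.26262664794922), 88.95619201660156)
rim/forks ((469.0494079589844, 304.1800842285156), (67.96900939941406, 95.85892486572266), 0.13393928110599518) [0.43506803 0.25621735] [0.50303783 0.35208323]
mid 72 0.12511216703829797
tray 1094 ((507.649658203125, 49.883209228515625), (128.4799346923828, 126.22628784179688), 83.27803039550781)
```

```bash
python3 -m crank '[[[-3,2,-30,0,0,0,1],[0,0,-35,0,0,0,1],[0,0,-25,0,0,0,1],[0,0,-14,0,0,0,1],[0,0,0,0,0,0,1]]]' 20
python3 - <<'E'
from h import *
s=arm.observe();p,d=arm.camera("wrist");cv2.imwrite("pics/w2.png",p[:,:,::-1])
p,d=arm.camera("side");cv2.imwrite("pics/s2.png",cv2.resize(p[90:210,150:310,::-1],None,fx=4,fy=4))
print(s["ee_pos"],s["contact_force"])
E
```

```text
time: 2.05
ee_pos: [0.4671, 0.3053, 0.1242]
tool_rot: [[1.0, -0.003, -0.003], [-0.003, -1.0, -0.002], [-0.003, 0.002, -1.0]]
contact_force: [-0.4, 0.0, 0.3]
width: 0.996
[0.46712401 0.30530416 0.12423504] [-0.41576766  0.04834871  0.27685112]
```

View pics/w2.png

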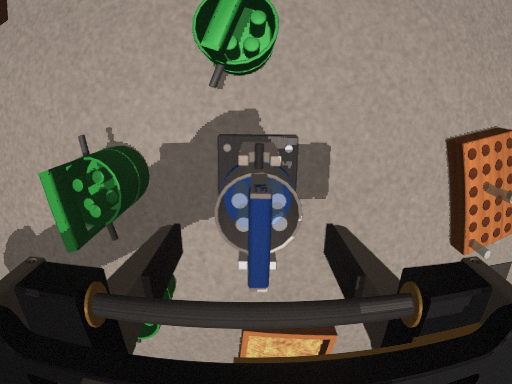

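View pics/s2.png

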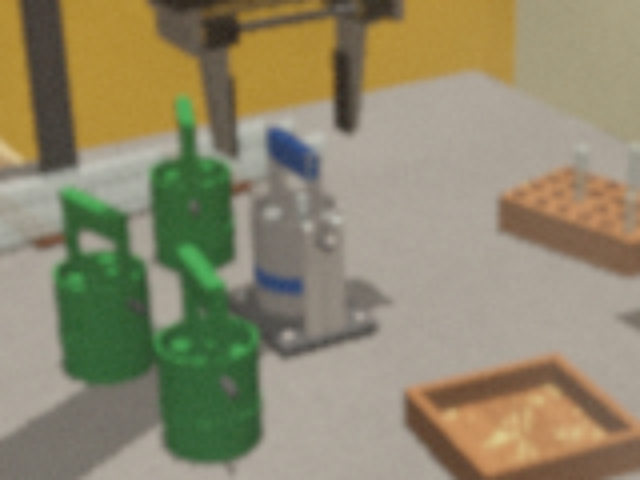

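Run:
```python
from h import *
s=arm.observe();e=np.array(s["ee_pos"]);print(s["time"],e)
def pr(c,X):
    m=arm.camera_model(c);q=np.array(m["R"])@X+m["t"];q=np.array(m["K"])@q;return (q[:2]/q[2]).round(1)
for c in("side","scene"):
    print(c,"tips",pr(c,e+[-.046,0,0]),pr(c,e+[.046,0,0]),"tcp",pr(c,e))
print("crop side",(pr("side",e+[-.046,0,0])-[150,90])*4,(pr("side",e+[.046,0,0])-[150,90])*4)
b=np.array([.469,.3045,.142]);print("bar",(pr("side",b)-[150,90])*4)
p,d=arm.camera("wrist");W=wrist_cloud(s,d);np.save("pics/w2.npy",d);z=W[...,2]
h=cv2.cvtColor(p[:,:,::-1].copy(),cv2.COLOR_BGR2HSV)
bx=np.zeros(z.shape,bool);bx[150:300,210:320]=1
m=(h[...,0]>100)&(h[...,0]<130)&(h[...,1]>130)&(d>0)&bx
t=W[m&(z>.14)];print("top",len(t),t.mean(0).round(4),np.median(t[:,2]),rect(t[:,:2]))
p,d=arm.camera("scene");cv2.imwrite("pics/c2.png",cv2.resize(p[90:240,270:430,::-1],None,fx=4,fy=4))
W=cloud("scene",d);q=W[100:230,300:400].reshape(-1,3);
for u,v in((181,222),(325,222)):
  pass
```

```text
2.15 [0.4691025  0.30580364 0.12667766]
side tips [208.1 135.7] [234.6 129.7] tcp [221.6 132.7]
scene tips [346.5 157.5] [358.7 182.9] tcp [352.4 169.9]
crop side [232.4 182.8] [338.4 158.8]
bar [286.4 152.4]
top 1843 [0.4697 0.3051 0.1531] 0.153143711882124 ((469.8706359863281, 304.064453125), (13.558555603027344, 65.60527801513672), 0.05831794813275337)
```

View pics/c2.png

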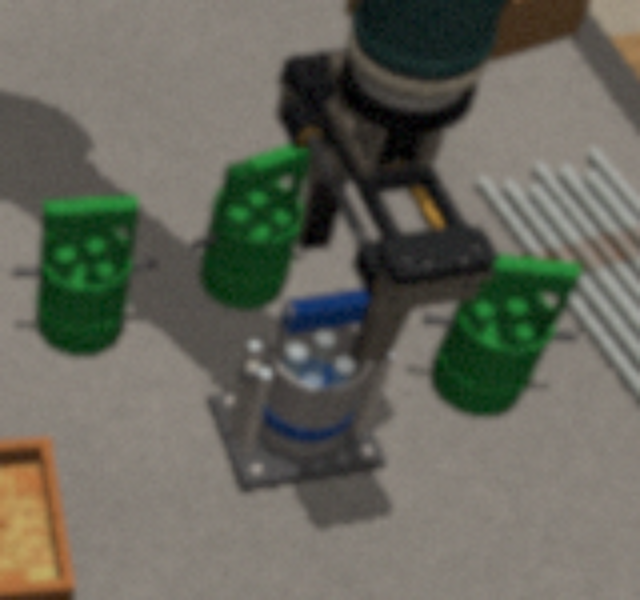

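Run:
```python
from h import *
s=arm.observe();e=np.array(s["ee_pos"]);print(s["time"],e,s["qpos"].round(3) if hasattr(s["qpos"],'round') else s["qpos"])
R=np.array(s["tool_rot"])
for c,box in(("side",(190,90,250,140)),("scene",(335,120,385,190))):
    p,d=arm.camera(c);W=cloud(c,d);u0,v0,u1,v1=box
    q=W[v0:v1,u0:u1].reshape(-1,3);dd=d[v0:v1,u0:u1].ravel()
    q=q[dd>0]
    k=(abs(q[:,0]-e[0])<.075)&(abs(q[:,1]-e[1])<.035)
    for sgn in(-1,1):
        a=q[k&(sgn*(q[:,0]-e[0])>.038)&(q[:,2]>.115)]
        if len(a):
            print(c,sgn,len(a),"min",a.min(0).round(4),"max",a.max(0).round(4)); a=a[a[:,2].argsort()];print(a[:6].round(4).tolist())
m=arm.camera_model("wrist");T=np.array(m["tool_from_camera"]);K=np.array(m["K"]);Ti=np.linalg.inv(T);print(T.round(3))
for X in([.046,0,0],[-.046,0,0],[.046,0.01,0],[-.046,.01,0],[.046,-.01,0],[0,0,-.019]):
    c=Ti[:3,:3]@np.array(X)+Ti[:3,3];r=np.hypot(c[0],c[1]);th=np.arctan2(r,c[2]);print(X,(K[0,0]*th*c[:2]/r+K[:2,2]).round(1))
```

```text
2.25 [0.46971651 0.30570473 0.12742255] [-0.868  0.394  0.289  1.899 -0.145  0.866 -0.511]
side -1 298 min [0.3947 0.2715 0.1539] max [0.4312 0.3181 0.2765]
[[0.4186, 0.3008, 0.1539], [0.4227, 0.2958, 0.1547], [0.4193, 0.2956, 0.1554], [0.4178, 0.2987, 0.1579], [0.4225, 0.295, 0.1581], [0.4122, 0.307, 0.1594]]
side 1 264 min [0.5087 0.271  0.1526] max [0.5428 0.3254 0.2601]
[[0.5188, 0.3021, 0.1526], [0.5183, 0.2951, 0.1549], [0.5169, 0.3049, 0.1554], [0.5273, 0.2983, 0.1554], [0.523, 0.297, 0.1566], [0.5177, 0.3002, 0.1567]]
scene -1 236 min [0.3981 0.2745 0.1505] max [0.4301 0.3175 0.2749]
[[0.4219, 0.3117, 0.1505], [0.421, 0.3032, 0.1515], [0.4225, 0.3083, 0.1519], [0.4209, 0.3175, 0.1521], [0.4239, 0.3135, 0.1521], [0.4233, 0.3048, 0.1535]]
scene 1 386 min [0.5078 0.2741 0.1526] max [0.5447 0.3299 0.3389]
[[0.5214, 0.2983, 0.1526], [0.5259, 0.2989, 0.1539], [0.5162, 0.2971, 0.1548], [0.527, 0.3144, 0.1551], [0.5202, 0.2981, 0.1553], [0.5201, 0.2953, 0.1559]]
[[ 1.     0.002 -0.    -0.001]
 [-0.001  0.96   0.28  -0.079]
 [ 0.001 -0.28   0.96  -0.194]
 [ 0.     0.     0.     1.   ]]
[0.046, 0, 0] [318.9 224.1]
[-0.046, 0, 0] [190.3 223.9]
[0.046, 0.01, 0] [317.8 236.8]
[-0.046, 0.01, 0] [191.3 236.6]
[0.046, -0.01, 0] [320.  210.9]
[0, 0, -0.019] [254.8 235.5]
```

Both fixed cameras put the open fingertips at z≈0.152, while the TCP reads 0.127. The fingers may extend as they close, so I'll half-close them clear of the bar and measure again.

```bash
python3 -m crank '[[[0,0,0,0,0,0,0.45],[0,0,0,0,0,0,0.45],[0,0,0,0,0,0,0.45],[0,0,0,0,0,0,0.45],[0,0,0,0,0,0,0.45]]]' 20
cat > tips.py <<'E'
from h import *
import sys
tag=sys.argv[1]
s=arm.observe();e=np.array(s["ee_pos"]);print(s["time"],e.round(4),s["width"])
p,d=arm.camera("wrist");cv2.imwrite(f"pics/w_{tag}.png",p[:,:,::-1])
for c,box in(("side",(190,70,260,150)),("scene",(325,90,385,205))):
    p,d=arm.camera(c);u0,v0,u1,v1=box
    cv2.imwrite(f"pics/{c}_{tag}.png",cv2.resize(p[v0:v1+40,u0-20:u1+20,::-1],None,fx=4,fy=4))
E
python3 tips.py half
```

```text
time: 2.85
ee_pos: [0.4689, 0.3048, 0.126]
tool_rot: [[1.0, -0.005, 0.0], [-0.005, -1.0, -0.0], [0.0, 0.0, -1.0]]
contact_force: [-1.0, -0.5, 0.1]
width: 0.592
2.85 [0.4689 0.3048 0.126 ] 0.5916418563658276
```

Run:
```python
import cv2,numpy as np
a=cv2.imread('pics/side_half.png');b=cv2.imread('pics/scene_half.png');H=max(a.shape[0],b.shape[0])
f=lambda i:cv2.copyMakeBorder(i,0,H-i.shape[0],0,0,0)
o=np.hstack([f(a),f(b)]);print(o.shape);cv2.imwrite('pics/half.png',cv2.resize(o,None,fx=.9,fy=.9))
```

```text
(620, 840, 3)
```

View pics/half.png

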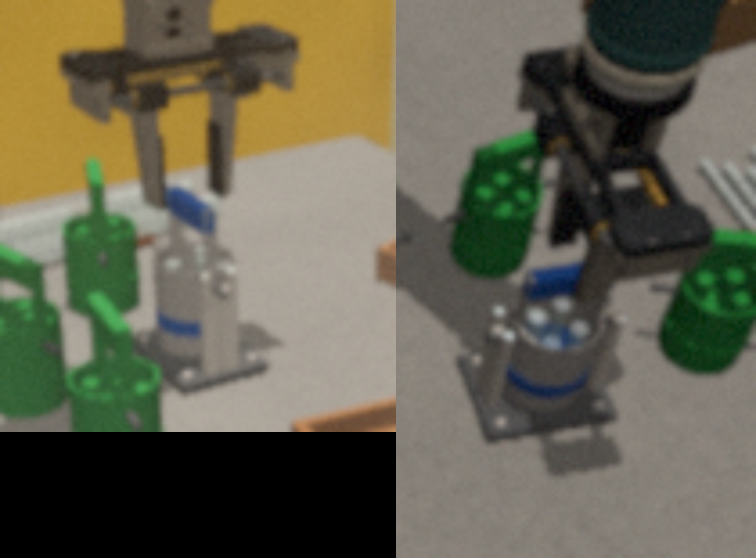

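View pics/w_half.png

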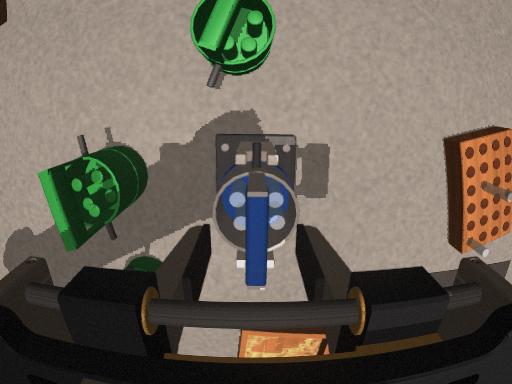

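Run:
```python
from h import *
s=arm.observe();e=np.array(s["ee_pos"]);print(s["time"],s["width"])
m=arm.camera_model("wrist");T=np.array(m["tool_from_camera"]);K=np.array(m["K"]);Ti=np.linalg.inv(T)
hw=s["width"]*.046
for X in([hw,-.01,0],[hw,-.01,-.025],[hw,.01,0],[hw,.01,-.025]):
    c=Ti[:3,:3]@np.array(X)+Ti[:3,3];r=np.hypot(c[0],c[1]);th=np.arctan2(r,c[2]);print(X,(K[0,0]*th*c[:2]/r+K[:2,2]).round(1))
p,d=arm.camera("wrist");W=wrist_cloud(s,d);Q=(W-e)@np.array(s["tool_rot"])
for v in (215,222,226,230,236,245,255):
    print(v,[ (u,Q[v,u].round(3).tolist()) for u in (298,305,312,320)])
for c,box in(("side",(190,90,250,150)),("scene",(335,120,385,190))):
    p,d=arm.camera(c);W=cloud(c,d);u0,v0,u1,v1=box
    q=W[v0:v1,u0:u1].reshape(-1,3);dd=d[v0:v1,u0:u1].ravel();q=q[dd>0]
    k=(abs(q[:,0]-e[0])<.06)&(abs(q[:,1]-e[1])<.035)
    for sgn in(-1,1):
        a=q[k&(sgn*(q[:,0]-e[0])>.02)&(q[:,2]>.115)]
        if len(a): a=a[a[:,2].argsort()];print(c,sgn,a[:6].round(4).tolist())
```

```text
3.0 0.4627423744710018
[0.021286149225666084, -0.01, 0] [285.3 211.1]
[0.021286149225666084, -0.01, -0.025] [289.5 224.6]
[0.021286149225666084, 0.01, 0] [284.3 237.2]
[0.021286149225666084, 0.01, -0.025] [288.  253.4]
215 [(298, [0.035, 0.003, 0.027]), (305, [0.059, 0.04, 0.126]), (312, [0.067, 0.04, 0.126]), (320, [0.077, 0.04, 0.127])]
222 [(298, [0.051, 0.049, 0.126]), (305, [0.06, 0.049, 0.127]), (312, [0.068, 0.049, 0.126]), (320, [0.078, 0.049, 0.126])]
226 [(298, [0.027, -0.009, -0.026]), (305, [0.06, 0.054, 0.127]), (312, [0.068, 0.054, 0.126]), (320, [0.078, 0.054, 0.127])]
230 [(298, [0.026, -0.009, -0.032]), (305, [0.03, -0.009, -0.031]), (312, [0.069, 0.058, 0.125]), (320, [0.079, 0.059, 0.127])]
236 [(298, [0.024, -0.01, -0.043]), (305, [0.028, -0.01, -0.042]), (312, [0.032, -0.01, -0.042]), (320, [0.08, 0.068, 0.127])]
245 [(298, [0.023, -0.01, -0.054]), (305, [0.026, -0.01, -0.054]), (312, [0.03, -0.01, -0.054]), (320, [0.035, -0.009, -0.053])]
255 [(298, [0.021, -0.009, -0.064]), (305, [0.024, -0.01, -0.066]), (312, [0.028, -0.011, -0.066]), (320, [0.032, -0.01, -0.066])]
side -1 [[0.4476, 0.2992, 0.1516], [0.4476, 0.2925, 0.1538], [0.4399, 0.2971, 0.1539], [0.4413, 0.2932, 0.1549], [0.4445, 0.2992, 0.1555], [0.4463, 0.2962, 0.156]]
side 1 [[0.4984, 0.2976, 0.1516], [0.4909, 0.3092, 0.1526], [0.4917, 0.2918, 0.1547], [0.4895, 0.3002, 0.1557], [0.4971, 0.2951, 0.1558], [0.4911, 0.2968, 0.1565]]
scene -1 [[0.4461, 0.3117, 0.1481], [0.4469, 0.3021, 0.1513], [0.4476, 0.3158, 0.1528], [0.4488, 0.304, 0.1529], [0.4473, 0.2959, 0.1532], [0.4484, 0.2982, 0.1538]]
scene 1 [[0.4953, 0.298, 0.1501], [0.4934, 0.2954, 0.1527], [0.5002, 0.3092, 0.1531], [0.5017, 0.3111, 0.1543], [0.5016, 0.3053, 0.1556], [0.4928, 0.2949, 0.1561]]
```

All three cameras agree that the real fingertips end 26 mm above the reported TCP, so the tool length is off. I'll go down another 25 mm in small steps and watch the force.

```bash
python3 -m crank '[[[0,0,-6,0,0,0,0.6],[0,0,-6,0,0,0,0.6],[0,0,0,0,0,0,0.6]]]' 20;  python3 -m crank '[[[0,0,-6,0,0,0,0.6],[0,0,-6,0,0,0,0.6],[0,0,0,0,0,0,0.6]]]' 20; python3 tips.py low
python3 - <<'E'
import cv2,numpy as np
a=cv2.imread('pics/side_low.png');b=cv2.imread('pics/scene_low.png');H=max(a.shape[0],b.shape[0])
f=lambda i:cv2.copyMakeBorder(i,0,H-i.shape[0],0,0,0)
o=np.hstack([f(a),f(b)]);cv2.imwrite('pics/low.png',cv2.resize(o,None,fx=.9,fy=.9))
E
```

```text
time: 3.45
ee_pos: [0.4682, 0.3043, 0.1128]
tool_rot: [[1.0, -0.005, -0.002], [-0.005, -1.0, -0.001], [-0.002, 0.001, -1.0]]
contact_force: [-0.6, -0.3, 0.1]
width: 0.6
time: 3.75
ee_pos: [0.4683, 0.3044, 0.1009]
tool_rot: [[1.0, -0.005, -0.001], [-0.005, -1.0, -0.001], [-0.001, 0.001, -1.0]]
contact_force: [-0.5, 1.0, -0.3]
width: 0.599
3.75 [0.4683 0.3044 0.1009] 0.5989767279522658
```

View pics/low.png

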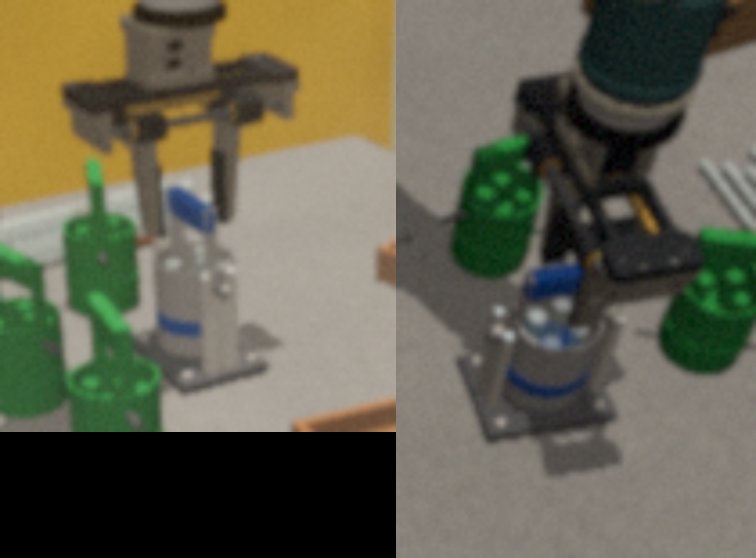

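View pics/w_low.png

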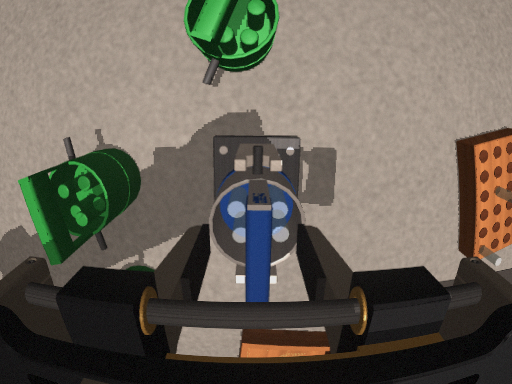

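```bash
cat > bar.py <<'E'
from h import *
s=arm.observe();e=np.array(s["ee_pos"]);print(s["time"],e.round(4),s["width"])
p,d=arm.camera("wrist");W=wrist_cloud(s,d);z=W[...,2];Q=(W-e)@np.array(s["tool_rot"])
h=cv2.cvtColor(p[:,:,::-1].copy(),cv2.COLOR_BGR2HSV)
bx=np.zeros(z.shape,bool);bx[190:300,225:290]=1
m=(h[...,0]>100)&(h[...,0]<130)&(h[...,1]>130)&(d>0)&bx&(Q[...,2]<-.035)
t=Q[m];print("bar tool",t.mean(0).round(4),rect(t[:,:2]))
for sx in(-1,1):
    b=(Q[...,2]<-.027)&(Q[...,2]>-.045)&(sx*Q[...,0]>.012)&(abs(Q[...,0])<.06)&(abs(Q[...,1])<.015)&(d>0)&~m
    print("finger",sx,b.sum(),Q[b].min(0).round(4),Q[b].max(0).round(4))
E
python3 bar.py
```

```text
3.9 [0.469  0.3048 0.102 ] 0.6063049429889116
bar tool [ 0.0008 -0.0031 -0.0511] ((0.9587116241455078, -1.1841316223144531), (59.83771514892578, 13.780237197875977), 89.91378021240234)
finger -1 389 [-0.0423 -0.0107 -0.0449] [-0.0285  0.0103 -0.0271]
finger 1 392 [ 0.0259 -0.0109 -0.045 ] [ 0.0399  0.0101 -0.0272]
```

Fingers straddle the bar with tips near z 0.127; the bar sits 2 mm to +x of their middle, so I'll shift 2 mm and close.

```bash
python3 -m crank '[[[2,0,-1,0,0,0,0.6],[0,0,0,0,0,0,0.3],[0,0,0,0,0,0,0.2],[0,0,0,0,0,0,0.1],[0,0,0,0,0,0,0]]]' 30;  python3 -m crank '[[[0,0,0,0,0,0,0],[0,0,0,0,0,0,0],[0,0,0,0,0,0,0],[0,0,0,0,0,0,0],[0,0,0,0,0,0,0]]]' 30; python3 tips.py grip
python3 - <<'E'
import cv2,numpy as np
a=cv2.imread('pics/side_grip.png');b=cv2.imread('pics/scene_grip.png');H=max(a.shape[0],b.shape[0])
f=lambda i:cv2.copyMakeBorder(i,0,H-i.shape[0],0,0,0)
o=np.hstack([f(a),f(b)]);cv2.imwrite('pics/grip.png',cv2.resize(o,None,fx=.9,fy=.9))
E
```

```text
time: 4.45
ee_pos: [0.4709, 0.3048, 0.101]
tool_rot: [[1.0, -0.005, 0.0], [-0.005, -1.0, 0.0], [0.0, -0.0, -1.0]]
contact_force: [0.0, -0.2, 0.2]
width: 0.274
time: 4.95
ee_pos: [0.471, 0.3047, 0.101]
tool_rot: [[1.0, -0.005, 0.0], [-0.005, -1.0, 0.0], [0.0, -0.0, -1.0]]
contact_force: [0.0, -0.2, -1.0]
width: 0.15
4.95 [0.471  0.3047 0.101 ] 0.1501237952653072
```

View pics/grip.png

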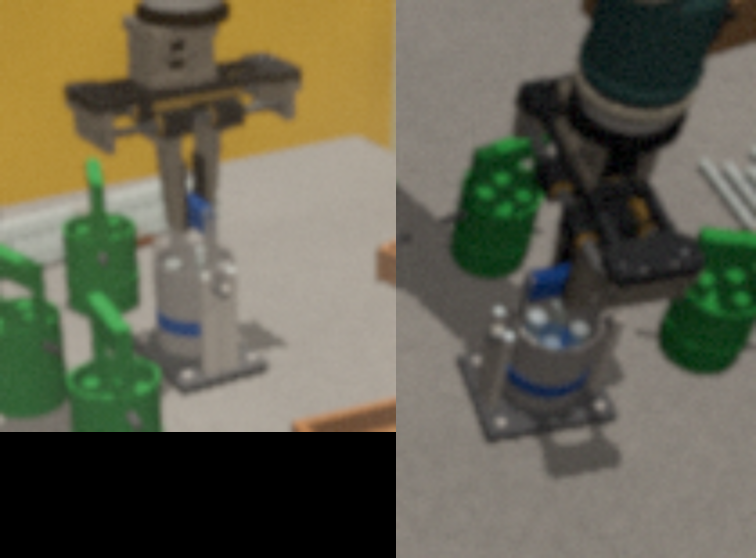

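Width 0.15 is 13.8 mm, so the 14 mm bar is held and the bucket is upright. Now a slow straight lift.

```bash
python3 -m crank '[[[0,0,2,0,0,0,0],[0,0,3,0,0,0,0],[0,0,3,0,0,0,0],[0,0,0,0,0,0,0]]]' 35; python3 -m crank '[[[0,0,5,0,0,0,0],[0,0,6,0,0,0,0],[0,0,6,0,0,0,0],[0,0,6,0,0,0,0],[0,0,0,0,0,0,0]]]'
```

```text
time: 5.5
ee_pos: [0.4709, 0.3048, 0.1093]
tool_rot: [[1.0, -0.005, 0.0], [-0.005, -1.0, 0.0], [0.0, -0.0, -1.0]]
contact_force: [0.1, -0.6, -3.5]
width: 0.151
time: 6.0
ee_pos: [0.4716, 0.3052, 0.1332]
tool_rot: [[1.0, -0.005, 0.002], [-0.005, -1.0, 0.001], [0.002, -0.001, -1.0]]
contact_force: [0.8, -0.6, -4.1]
width: 0.153
```

```bash
python3 -m crank '[[[0,0,8,0,0,0,0],[0,0,8,0,0,0,0],[0,0,8,0,0,0,0],[0,0,0,0,0,0,0],[0,0,0,0,0,0,0]]]'; python3 -m crank '[[[0,0,12,0,0,0,0],[0,0,12,0,0,0,0],[0,0,12,0,0,0,0],[0,0,10,0,0,0,0],[0,0,0,0,0,0,0]]]'
python3 - <<'E'
from h import *
p,d=arm.camera("scene");q,_=arm.camera("side")
print(arm.observe()["time"])
f=lambda i:cv2.resize(i[:,:,::-1],None,fx=2.5,fy=2.5)
cv2.imwrite("pics/lift.png",np.hstack([f(p[70:260,230:390]),f(q[50:240,160:320])]))
W=cloud("scene",d);z=W[...,2]
h=cv2.cvtColor(p[:,:,::-1].copy(),cv2.COLOR_BGR2HSV)
m=(h[...,0]>100)&(h[...,0]<130)&(h[...,1]>130)&(d>0)
m[:90]=0;m[240:]=0;m[:,:300]=0;m[:,400:]=0
a=W[m];print(len(a),a.mean(0),np.percentile(a[:,2],[1,20,50,80,99]).round(3))
E
```

```text
time: 6.5
ee_pos: [0.471, 0.3049, 0.1563]
tool_rot: [[1.0, -0.005, 0.0], [-0.005, -1.0, 0.0], [0.0, -0.0, -1.0]]
contact_force: [0.0, 0.1, -4.4]
width: 0.151
time: 7.0
ee_pos: [0.472, 0.3055, 0.2042]
tool_rot: [[1.0, -0.005, 0.003], [-0.005, -1.0, 0.002], [0.003, -0.002, -1.0]]
contact_force: [0.8, 1.0, -4.4]
width: 0.149
7.1
169 [0.48447894 0.28837646 0.22750771] [0.144 0.15  0.244 0.256 0.412]
```

View pics/lift.png

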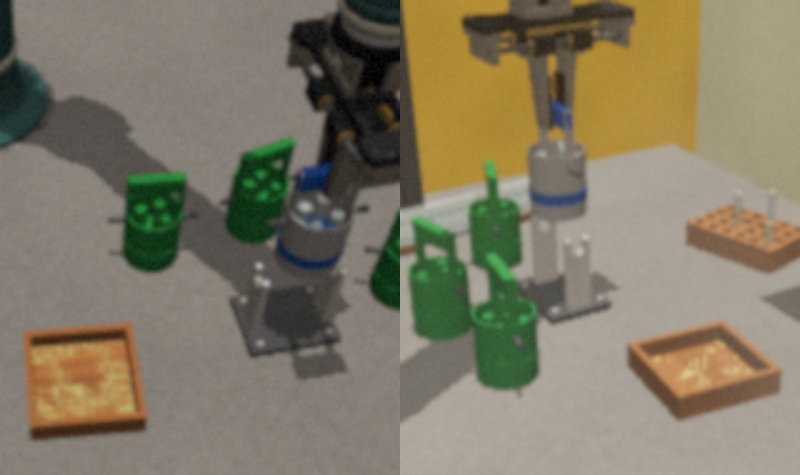

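```bash
python3 -m crank '[[[4,-15,5,0,0,0,0],[4,-25,5,0,0,0,0],[4,-30,0,0,0,0,0],[4,-30,0,0,0,0,0],[4,-30,0,0,0,0,0]]]'; python3 -m crank '[[[4,-30,0,0,0,0,0],[4,-30,0,0,0,0,0],[4,-30,0,0,0,0,0],[3,-20,0,0,0,0,0],[3,-15,0,0,0,0,0]]]';python3 -m crank '[[[0,0,-15,0,0,0,0],[0,0,-20,0,0,0,0],[0,0,-15,0,0,0,0],[0,0,0,0,0,0,0],[0,0,0,0,0,0,0]]]'
python3 - <<'E'
from h import *
s=arm.observe();w,dw=arm.camera("wrist");p,d=arm.camera("scene");q,d2=arm.camera("side")
np.savez("pics/over.npz",w=w,dw=dw,p=p,d=d,q=q,d2=d2,e=s["ee_pos"],R=s["tool_rot"])
print(s["time"],s["ee_pos"])
f=lambda i:cv2.resize(i[:,:,::-1],None,fx=2.5,fy=2.5)
cv2.imwrite("pics/over.png",np.hstack([f(p[100:270,190:350]),f(q[70:240,190:350])]))
W=cloud("side",d2)
for c,D in(("scene",d),("side",d2)):
    W=cloud(c,D);k=(D>0)&(abs(W[...,0]-.508)<.06)&(abs(W[...,1]-.0485)<.06)&(W[...,2]>.06)&(W[...,2]<.16);a=W[k]
    # rim/body: fit circle by body points
    b=a[(a[:,2]<.14)&(a[:,2]>.08)]
    A=np.c_[2*b[:,:2],np.ones(len(b))]
    from scipy.optimize import least_squares
    r=least_squares(lambda v:np.hypot(b[:,0]-v[0],b[:,1]-v[1])-.0355,[.508,.0485],loss="soft_l1",f_scale=.002).x
    print(c,len(b),"bucket xy",r.round(4),"zmin",np.percentile(a[:,2],1).round(3))
E
```

```text
time: 7.6
ee_pos: [0.4908, 0.172, 0.2118]
tool_rot: [[1.0, -0.006, -0.001], [-0.006, -1.0, -0.001], [-0.001, 0.001, -1.0]]
contact_force: [0.4, -0.2, -3.6]
width: 0.149
time: 8.1
ee_pos: [0.5084, 0.0464, 0.2119]
tool_rot: [[1.0, -0.008, -0.001], [-0.008, -1.0, -0.001], [-0.001, 0.001, -1.0]]
contact_force: [-0.3, -0.7, -4.1]
width: 0.152
time: 8.6
ee_pos: [0.5088, 0.0488, 0.1622]
tool_rot: [[1.0, -0.006, -0.0], [-0.006, -1.0, -0.001], [-0.0, 0.001, -1.0]]
contact_force: [1.3, -0.2, -3.4]
width: 0.152
8.6 [0.50882764 0.04884816 0.16218653]
scene 425 bucket xy [0.5089 0.048 ] zmin 0.084
side 489 bucket xy [0.5106 0.0479] zmin 0.086
```

View pics/over.png

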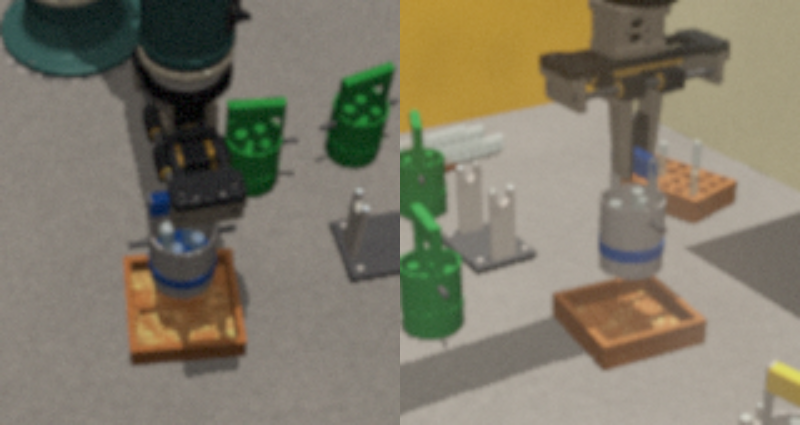

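The bucket hangs upright over the tray middle: both cameras put it at (0.509–0.511, 0.048), with the tray at (0.508, 0.0485). Going down, slowly at the end.

```bash
python3 -m crank '[[[0,0,-20,0,0,0,0],[0,0,-20,0,0,0,0],[0,0,-15,0,0,0,0],[0,0,-8,0,0,0,0],[0,0,-3,0,0,0,0]]]'; python3 -m crank '[[[0,0,-1,0,0,0,0],[0,0,-1,0,0,0,0],[0,0,-1,0,0,0,0],[0,0,0,0,0,0,0],[0,0,0,0,0,0,0]]]'
```

```text
time: 9.25
ee_pos: [0.509, 0.0498, 0.0959]
tool_rot: [[1.0, -0.005, -0.0], [-0.005, -1.0, -0.0], [-0.0, 0.0, -1.0]]
contact_force: [-0.7, -0.9, -3.4]
width: 0.149
time: 9.75
ee_pos: [0.5091, 0.0498, 0.0933]
tool_rot: [[1.0, -0.005, 0.001], [-0.005, -1.0, 0.0], [0.001, -0.0, -1.0]]
contact_force: [0.3, 0.7, -3.9]
width: 0.153
```

```bash
python3 -m crank '[[[0,0,-1,0,0,0,0],[0,0,-1,0,0,0,0],[0,0,0,0,0,0,0],[0,0,0,0,0,0,0]]]'; python3 -m crank '[[[0,0,-1,0,0,0,0],[0,0,0,0,0,0,0],[0,0,0,0,0,0,0]]]'; python3 -m crank '[[[0,0,-1,0,0,0,0],[0,0,0,0,0,0,0],[0,0,0,0,0,0,0]]]'
```

```text
time: 10.15
ee_pos: [0.5088, 0.0498, 0.0909]
tool_rot: [[1.0, -0.005, -0.0], [-0.005, -1.0, -0.0], [-0.0, 0.0, -1.0]]
contact_force: [0.3, -0.4, -4.1]
width: 0.149
time: 10.45
ee_pos: [0.5089, 0.0497, 0.0899]
tool_rot: [[1.0, -0.005, -0.0], [-0.005, -1.0, -0.0], [-0.0, 0.0, -1.0]]
contact_force: [0.5, 0.5, -4.1]
width: 0.147
time: 10.75
ee_pos: [0.5091, 0.0498, 0.0891]
tool_rot: [[1.0, -0.005, 0.0], [-0.005, -1.0, 0.0], [0.0, -0.0, -1.0]]
contact_force: [0.9, -0.8, -2.9]
width: 0.15
```

```bash
python3 -m crank '[[[0,0,-1,0,0,0,0],[0,0,0,0,0,0,0],[0,0,0,0,0,0,0]]]'
python3 - <<'E'
from h import *
print(arm.observe()["contact_force"])
p,d=arm.camera("scene");q,d2=arm.camera("side")
f=lambda i:cv2.resize(i[:,:,::-1],None,fx=2.5,fy=2.5)
cv2.imwrite("pics/set.png",np.hstack([f(p[100:270,190:350]),f(q[70:240,190:350])]))
E
```

```text
time: 11.05
ee_pos: [0.5092, 0.0498, 0.0891]
tool_rot: [[1.0, -0.005, 0.0], [-0.005, -1.0, 0.001], [0.0, -0.001, -1.0]]
contact_force: [-2.0, 0.9, 6.5]
width: 0.15
[-2.01028733  0.91108665  6.45353889]
```

View pics/set.png

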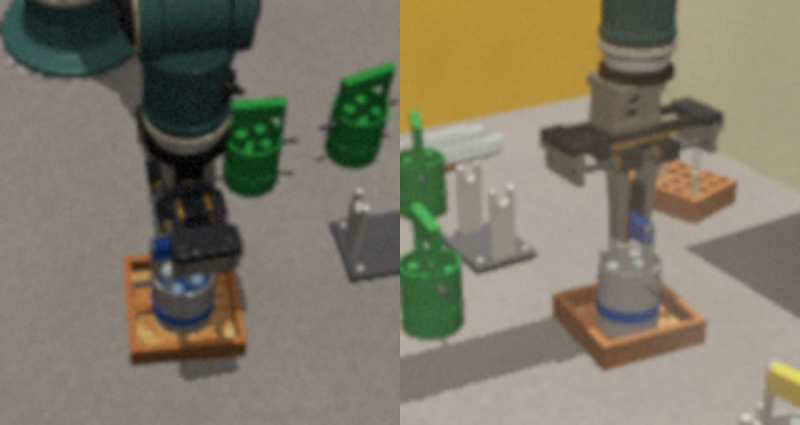

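The force has changed sign to +6.5 N, so the bucket stands on the cork. I'll open gently, then retreat straight up.

```bash
python3 -m crank '[[[0,0,0,0,0,0,0.25],[0,0,0,0,0,0,0.3],[0,0,0,0,0,0,0.4],[0,0,0,0,0,0,0.5],[0,0,0,0,0,0,0.6]]]'; python3 -m crank '[[[0,0,0,0,0,0,0.6],[0,0,0,0,0,0,0.6],[0,0,10,0,0,0,0.6],[0,0,20,0,0,0,0.6],[0,0,30,0,0,0,0.6]]]'; python3 -m crank '[[[0,0,30,0,0,0,0.6],[0,0,40,0,0,0,0.6],[0,0,20,0,0,0,0.6],[0,0,0,0,0,0,0.6],[0,0,0,0,0,0,0.6]]]'
python3 - <<'E'
from h import *
from scipy.optimize import least_squares
s=arm.observe();w,dw=arm.camera("wrist");p,d=arm.camera("scene");q,d2=arm.camera("side")
print(s["time"],s["ee_pos"],s["contact_force"])
f=lambda i:cv2.resize(i[:,:,::-1],None,fx=2.4,fy=2.4)
cv2.imwrite("pics/end.png",np.hstack([f(p[90:270,110:280]),f(q[100:300,230:390][:180])]))
cv2.imwrite("pics/endw.png",w[:,:,::-1])
h=cv2.cvtColor(w[:,:,::-1].copy(),cv2.COLOR_BGR2HSV)
for c,D,P in(("scene",d,p),("side",d2,q)):
    W=cloud(c,D);k=(D>0)&(abs(W[...,0]-.508)<.055)&(abs(W[...,1]-.0485)<.055)&(W[...,2]<.16);a=W[k]
    b=a[(a[:,2]<.08)&(a[:,2]>.04)]
    r=least_squares(lambda v:np.hypot(b[:,0]-v[0],b[:,1]-v[1])-.0355,[.508,.0485],loss="soft_l1",f_scale=.002).x
    hb=cv2.cvtColor(P[:,:,::-1].copy(),cv2.COLOR_BGR2HSV);m=k&(hb[...,0]>100)&(hb[...,0]<130)&(hb[...,1]>130)&(W[...,2]>.11);t=W[m]
    print(c,"bucket",r.round(4),"bar",t.mean(0).round(4),np.percentile(t[:,2],[2,98]).round(4))
W=wrist_cloud(s,dw);m=(h[...,0]>100)&(h[...,0]<130)&(h[...,1]>130)&(dw>0)&(abs(W[...,2]-.142)<.01)&(np.hypot(W[...,0]-.508,W[...,1]-.05)<.06);t=W[m]
print("wrist bar",t.mean(0).round(4),rect(t[:,:2]))
E
```

```text
time: 11.65
ee_pos: [0.5089, 0.0497, 0.0879]
tool_rot: [[1.0, -0.005, 0.0], [-0.005, -1.0, -0.0], [0.0, 0.0, -1.0]]
contact_force: [0.2, 0.2, -0.0]
width: 0.542
time: 12.15
ee_pos: [0.5078, 0.0495, 0.1481]
tool_rot: [[1.0, -0.005, -0.003], [-0.005, -1.0, -0.001], [-0.003, 0.001, -1.0]]
contact_force: [0.2, 0.0, 0.2]
width: 0.601
time: 12.65
ee_pos: [0.5088, 0.0498, 0.2383]
tool_rot: [[1.0, -0.005, 0.001], [-0.005, -1.0, 0.0], [0.001, -0.0, -1.0]]
contact_force: [-0.8, 0.0, -0.5]
width: 0.598
12.65 [0.50878853 0.049792   0.23834248] [-0.80353873  0.01572984 -0.52833206]
scene bucket [0.5097 0.0481] bar [0.5137 0.0475 0.1357] [0.1224 0.1442]<stdin>:14: RuntimeWarning: Mean of empty slice.
  ret = um.true_divide(
Traceback (most recent call last):
IndexError: index -1 is out of bounds for axis 0 with size 0
```

View pics/end.png

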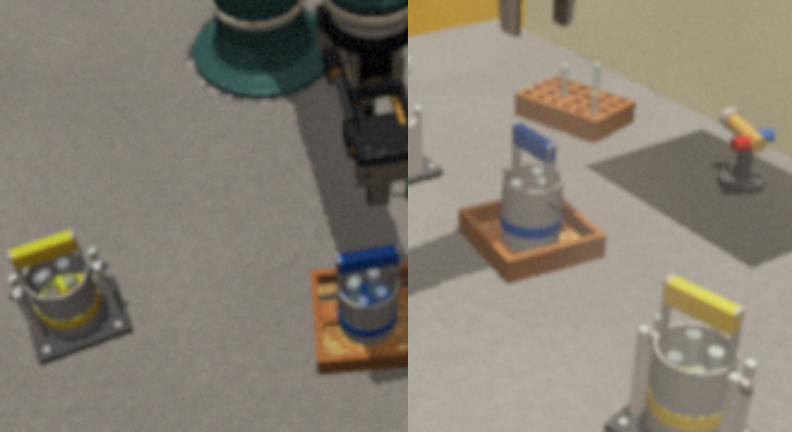

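View pics/endw.png

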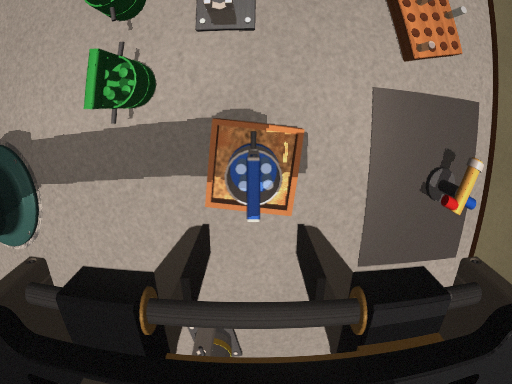

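The blue bucket stands upright in the tray. The scene camera puts it at (0.510, 0.048), about 2 mm from the tray's middle, and the bar top at about 0.144 (0.142 expected). The yellow bucket hangs unchanged and the gripper is clear, so I'm handing in.

Run:
```python
from workcell import arm
print(arm.sign_off());s=arm.observe();print(s["time"],s["contact_force"])
```

```text
the job is handed in; nothing more can be done
None
the job is handed in; nothing more can be done
```

I took the blue bucket by its grip bar, drew it straight up out of its forks and set it down in the tray at about 11 s. I then released it, retreated straight up and handed the job in at about 13 s of the 43 s allowed. The hand-in gave no verdict.

**Last checks:**
- **Position:** the scene camera puts the bucket about 2 mm from the tray's middle. It stands upright, and its bar top reads about 0.144 m against 0.142 m expected.
- **Touchdown and release:** the force changed from about −4 N to +6.5 N as the bucket came onto the cork. It read about 0 after I opened the fingers, which then stood well above the bucket.
- **Yellow bucket:** it looks unmoved in its cradle in the final pictures. I checked this by eye and did not measure it.

**Failures and disagreements:**
- **Tool length:** all three cameras showed the fingertips 26 mm short of the reported TCP. I lowered the grasp by about that much, and the 13.8 mm grip on the 14 mm bar bore it out.
- **Bar position:** the scene and wrist cameras disagreed by about 5 mm in x. I went by the wrist view, measured against the fingers.
- **Final script:** it stopped with an error when the side camera found no bar pixels, so neither the side nor the wrist camera gave final numbers. Their pictures agree with the scene camera by eye.

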